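# Feel for the release notch and eject the cassette

## Task

Eject the cassette from the cassette reader: put a fingertip on the long front ledge close to one of its ends, slide it along the ledge until you find the release notch, and press the tongue inside the notch fully down so that the cassette comes out at the front; then take the hand away. Only touch and press, pick nothing up, and leave the bottle, the timer and the marker where they are.

Things in the scene. Friction and masses are not known exactly. Their poses are not given: they have to be found in the camera images.
- reader: Cassette reader, a low white instrument fixed to the worktop, 120 mm deep (x) by 370 mm long (y). Origin: centre of its underside; front faces own -x, z up. The rear 75 mm is a raised body, 62 mm high, with dark window and vents; the front 45 mm (own x -60 to -15 mm) is a flat, level, rigid grey ledge along the full length, its top 50 mm above the worktop, with the release notch somewhere in it.
- ledge_mid (a point): Point on the ledge's top at the middle of its length and depth (own x = -37.5, y = 0, z = 50 mm of the reader; same axes). Not the notch. The notch is a pocket with upright walls, 48 mm along the ledge, 38 mm across, centred at own x = -37.5 mm of the reader; its centre lies anywhere within 50 mm either way along y of this point. A 4 mm lip closes it to the front.
- ledge_left (a point): Point on the ledge's top (mid depth) 145 mm along own +y from ledge_mid, 40 mm from the ledge's end: a place to start the search. Close to an end means more than 110 mm from ledge_mid.
- ledge_right (a point): The same toward own -y: 145 mm from ledge_mid, 40 mm from the ledge's other end. Either end will do.
- tongue (a joint): Release tongue, a flat grey plate 46 x 37 mm that forms the floor of the notch, 9 mm below the ledge's top when up. Value: how far it is pressed down, 0 to 0.006 m (then 15 mm below the ledge's top, against a stop). It takes about 2 N to move and stays where it is left.
- cassette (a joint): Flat cassette in a slot low in the middle of the reader's front, its face 106 x 18 mm, 20 mm above the worktop. Value: how far it has come out toward the front, 0 (home) to 0.03 m. A linkage drives it out 5 mm for each mm that the tongue goes down; it stays out.
- reagent_3: Bystander: small loose bottle with a screw cap, 44 mm in diameter, 85 mm high, beyond the reader's -y end. Origin at the centre of its underside.
- timer: Bystander: loose flat white timer with a small display, 66 x 62 x 18 mm, beyond the reader's +y end. Origin at the centre of its underside.
- marker_2: Bystander: loose marker pen, 134 mm long, 14 mm thick, lying in front of the reader. Origin at the middle of its underside.

How it is judged:
On the way, in this order (a step that is already met when the one before it is completed fails the run):
1. a fingertip touches the ledge near one of its ends (more than 110 mm from its middle), the tongue still up (contact force between the fingers and anything else above 0.3 N and x of the grasp point in the frame of ledge_mid between -0.05 and 0.05 m and z of the grasp point in the frame of ledge_mid below 0.06 m and (y of the grasp point in the frame of ledge_mid above 0.11 m or y of the grasp point in the frame of ledge_mid below -0.11 m) and value of joint tongue below 0.001 m), for 0.1 s.
2. the fingertip touches the ledge's middle part (within 100 mm of the middle) as it feels along it, the tongue still up (contact force between the fingers and anything else above 0.3 N and x of the grasp point in the frame of ledge_mid between -0.05 and 0.05 m and z of the grasp point in the frame of ledge_mid below 0.06 m and y of the grasp point in the frame of ledge_mid between -0.1 and 0.1 m and value of joint tongue below 0.001 m), for 0.2 s.
3. the fingertip presses the tongue down in the notch (at least 5 of its 6 mm) and the cassette comes out (contact force between the fingers and anything else above 0.3 N and x of the grasp point in the frame of ledge_mid between -0.05 and 0.05 m and z of the grasp point in the frame of ledge_mid below 0.06 m and y of the grasp point in the frame of ledge_mid between -0.1 and 0.1 m and value of joint tongue above 0.005 m and value of joint cassette above 0.025 m), for 0.1 s.
At the end, for the whole second after the job is handed in: The tongue is pressed down by more than 5 of its 6 mm, the cassette stands out by more than 25 mm and is at rest, and the bottle, timer and marker are each within 30 mm of where they stood (value of joint tongue above 0.005 m and value of joint cassette above 0.025 m and velocity of joint cassette below 0.005 m/s and distance of each of reagent_3, timer, marker_2 from where it was at the start of the episode below 0.03 m); the robot touches nothing.
It fails at once if a bystander was lifted (more than 20 mm) or shifted (more than 30 mm) (height (world z) of any of reagent_3, timer, marker_2 above 0.02 m or distance of any of reagent_3, timer, marker_2 from where it was at the start of the episode above 0.03 m).
It also fails if it takes over 58 s, if anything falls off the work surface, if the arm or the gripper's body presses on something with over 40 N, if the wrist force passes 120 N, or if a joint passes its speed limit or range.

## Robot

A 6-joint arm with a two-finger parallel gripper is mounted at the origin on a cart in front of the work surface, level with it; the furniture and walls round the work are solid. World frame = base frame: x ahead of the robot, y to its left, z up, the work surface at z = 0. Lengths are in m, angles in rad, forces in N, time in s.
With the tool pointing down it reaches from about 0.3 to 0.775 m from the base axis. Payload 14.6 kg.
Tool frame: the origin (TCP) lies midway between the tips of the shut fingers; the grasp point (between the pads) lies 19 mm behind it; z points along the fingers, y is the line along which they close (so a half turn about z gives the same grasp; the last joint's range is limited). The gripper opens to 94 mm and grips with 3 to 60 N. Pads are 16 mm wide; open, the fingers measure 119 mm over their backs; the gripper's body (75 mm by 177 mm) begins 78 mm behind the grasp point.
Start: joints at [1.236, 0.3, 1.521, -0, 1.321, -0.067], TCP at [0.146, 0.53, 0.183] pointing down, gripper open.
Joint ranges: [-3.03, 3.03], [-0.79, 2.21], [0.23, 2.52], [-1.04, 4.18], [0, 3.07], [-2.55, 2.55]. Speed limits (rad/s): [2.22, 2.22, 2.57, 3.14, 3.14, 3.14].

## Interface

Orientations are given as [roll, pitch, yaw] about the fixed x, y, z axes, in that order (R = Rz(yaw) Ry(pitch) Rx(roll)).
In Python, from station import telemetry, optics, ctrl gives the robot as it stands.
- The arm moves only by the tool carry_out, never from a script. Its argument "plan" is a list that holds one entry, the list of rows, each a list of 7 numbers: the shift along the tool's x, y, z in mm, then the turn, a rotation vector about the tool's x, y, z in rad, then the finger opening in mm, from 0 to 94. A call has 1 to 20 rows; each row shifts and turns the commanded pose from where the row before left it, along the tool's axes as they then stand; what a row does not reach is not made up. A row lasts 1/12 s, in which the tool goes at most 41.7 mm and 7.16 degrees, less where a joint would pass 70% of its speed; a pose out of reach is approached as far as the arm can. A call with a gripper value outside its range is refused whole. The fingers move at their own pace and stop on an object; "squeeze" is the grip in N (left out, the last holds). Time passes only in rows, so rows that do not move let the fingers close. It gives the time, the measured TCP pose, the force, the opening and the grip force at its end, in the units of the state.
- telemetry.get_obs(): the state, without advancing time (a new reading comes with each control period).
- optics.camera(name): name is "scene" or "side" or "wrist"; returns a dict with "pixels" (480x640x3 uint8, red, green, blue), "intrinsics" (3x3 intrinsics, pixels), "dist_coeffs" ([k1, k2, p1, p2, k3] as OpenCV has them; the pictures are not rectified), "origin" and "rotation" of the camera in the world. Camera axes: x right, y down, z forward; pixel columns grow to the right and rows downward; lengths in m; the calibration is good to about 2 mm. A picture is of the moment at which its call begins. There is no depth.
- ctrl.hand_in(): hands the job in; it is judged then, once.
The state is a dict: "time_s": time; "qpos": joint angles; "joint_vel": joint speeds; "tau": joint torques, N m; "ee_pos": TCP position; "eef_rot": TCP orientation; "force": force on the tool from outside, world axes, zero at the start; "moment": the same for the moment, N m; "grip_width": finger opening in m; "grip_force": force on a finger pad.
Only numpy, scipy, OpenCV 4.12 (cv2) and the standard library are available. Lean on these libraries where they do the work, as an engineer would, in place of code of your own. Each camera call takes 0.05 s, during which the arm holds its last target. There are 200 camera calls.

## Working session

There is one attempt and no reset: what is moved stays moved. The work goes in short steps, Python scripts to look and compute and a tool call to move; the robot and the scene stay as the last step left them, time stands still between calls to the robot, and variables do not carry over. Pictures are saved under pics/ and viewed, at most 10 in all, crops included, and the job is handed in when it is done.

Besides the shell and the picture viewer there is one more tool, called after "Call:" as name(argument=value, ...) on one line, values as JSON. carry_out: Moves the arm, as the interface text tells. Its arguments: {"type":"object","properties":{"plan":{"type":"array","items":{"type":"array","items":{"type":"array","items":{"type":"number"}}}},"squeeze":{"type":"number"}},"required":["plan"]}

```bash
mkdir -p pics
cat > h.py <<'E'
import numpy as np, cv2
from station import telemetry, optics, ctrl
def shot(n,f):
    c=optics.camera(n); cv2.imwrite(f'pics/{f}.png',c['pixels'][:,:,::-1])
    np.savez(f'pics/{f}.npz',**c); return c
def ray(c,uv,z):
    p=cv2.undistortPoints(np.array(uv,float).reshape(-1,1,2),np.array(c['intrinsics']),np.array(c['dist_coeffs'],float)).reshape(-1,2)
    d=np.c_[p,np.ones(len(p))]@np.array(c['rotation']).T; o=np.array(c['origin'])
    return o+d*((z-o[2])/d[:,2])[:,None]
E
python3 - <<'E'
from h import *
o=telemetry.get_obs(); print(o)
for n in('scene','side'):
    c=shot(n,n+'0'); print(n,c['origin'],c['rotation'])
E
```

```text
{'time_s': 0.0, 'qpos': array([ 1.23641029e+00,  3.00433692e-01,  1.52158301e+00, -3.06145222e-05,
        1.32066351e+00, -6.65968480e-02]), 'joint_vel': array([-2.76690372e-05,  1.84408428e-04, -1.87721769e-03, -1.09369330e-03,
       -2.68472859e-04, -2.43288958e-03]), 'tau': array([-3.80576123e-03, -5.31789351e+01, -3.52742457e+01,  7.06650387e-02,
        2.43756064e-02, -1.08206891e-04]), 'ee_pos': array([0.14544799, 0.53013073, 0.18240604]), 'eef_rot': array([-3.14050553e+00, -4.27867115e-05,  2.87381103e+00]), 'force': array([ 0.46752466,  0.58794429, -0.23862795]), 'moment': array([ 0.02283721, -0.00563851,  0.035597  ]), 'grip_force': 0.0, 'grip_width': 0.09382366050760643}
scene [ 0.13079991 -0.15640385  0.71132551] [-2.44363349 -0.0177674  -0.79344214]
side [0.15297679 1.03583601 0.55968801] [-2.05764034  0.00714525 -2.71647248]
```

```bash
sed -i "s/^import numpy.*/&\nfrom scipy.spatial.transform import Rotation as Ro/; s/np.array(c\['rotation'\]).T/Ro.from_euler('xyz',c['rotation']).as_matrix().T/" h.py; cat h.py|head -12
```

```text
import numpy as np, cv2
from scipy.spatial.transform import Rotation as Ro
from station import telemetry, optics, ctrl
def shot(n,f):
    c=optics.camera(n); cv2.imwrite(f'pics/{f}.png',c['pixels'][:,:,::-1])
    np.savez(f'pics/{f}.npz',**c); return c
def ray(c,uv,z):
    p=cv2.undistortPoints(np.array(uv,float).reshape(-1,1,2),np.array(c['intrinsics']),np.array(c['dist_coeffs'],float)).reshape(-1,2)
    d=np.c_[p,np.ones(len(p))]@Ro.from_euler('xyz',c['rotation']).as_matrix().T; o=np.array(c['origin'])
    return o+d*((z-o[2])/d[:,2])[:,None]
```

View pics/scene0.png

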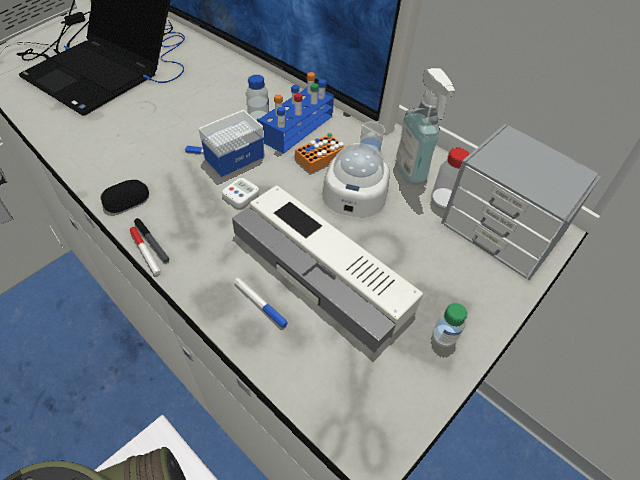

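View pics/side0.png

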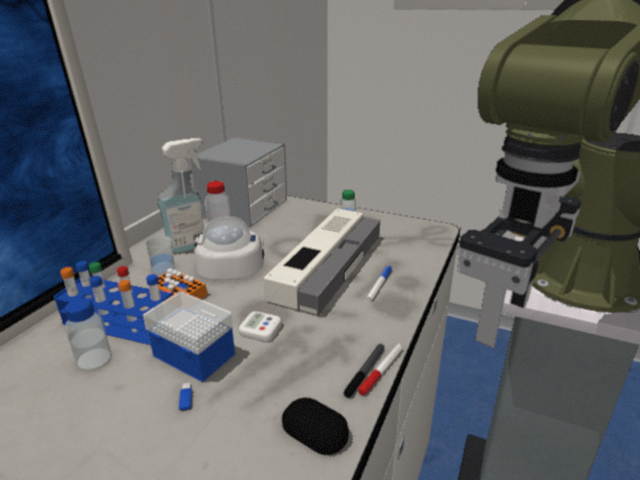

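The scene view shows the reader: ledge from about (235,212) to (393,335), a dark cassette-slot band at about (298,284), something at (315,270) that may be the notch, the marker at (262,303), the bottle at (450,330) and the timer at (240,192). The side view agrees. I'll enlarge the ledge.

Run:
```python
import cv2
i=cv2.imread('pics/scene0.png')[180:360,220:430]
i=cv2.convertScaleAbs(i,alpha=1.3,beta=10)
cv2.imwrite('pics/crop0.png',cv2.resize(i,None,fx=3.3,fy=3.3,interpolation=cv2.INTER_CUBIC))
```

```text
(no output)
```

View pics/crop0.png

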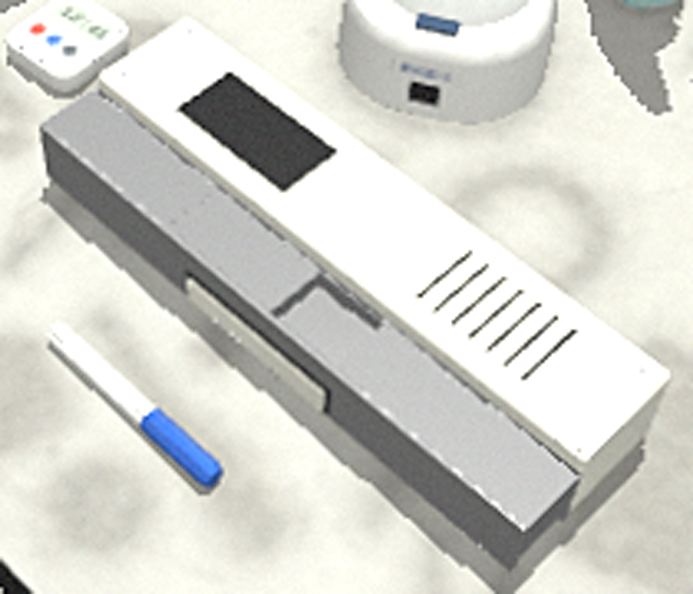

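The crop shows the ledge's top corners at (42,128), (525,530), (578,472) and (97,92). The notch's +y wall runs (273,313)-(320,270), and its rear wall goes to (383,322).

Run:
```python
from h import *
c=np.load('pics/scene0.npz')
f=lambda a,z=.05: ray(c,np.array(a,float)/3.3+[220,180],z)
P=f([(42,128),(525,530),(578,472),(97,92)]); print(P.round(4))
fl,fr,br,bl=P
print(np.linalg.norm(fl-fr),np.linalg.norm(fr-br))
y=fl-fr; y/=np.linalg.norm(y); yaw=np.arctan2(-y[0],y[1]); x=np.array([np.cos(yaw),np.sin(yaw),0])
mid=(fl+fr)/2+x*.0225; print('mid',mid,'yaw',yaw)
N=f([(320,270),(383,322),(273,313)]); print([( (n-mid)@x,(n-mid)@y) for n in N])
print('marker',f([(55,330),(210,480)],.007), 'timer',f([(65,60)],.018), 'casette',[((q-mid)@y) for q in f([(187,280),(325,408)],.03)])
o=telemetry.get_obs(); R=Ro.from_euler('xyz',o['eef_rot']); print(R.as_matrix().round(3))
for s in(.145,-.145):
  q=mid+s*y; print(s,q,np.hypot(*q[:2]))
```

```text
[[ 0.4662  0.3573  0.05  ]
 [ 0.4638 -0.0089  0.05  ]
 [ 0.5075 -0.0076  0.05  ]
 [ 0.5085  0.3567  0.05  ]]
0.3662366769080197 0.04368983792898019
mid [0.48751637 0.17408448 0.05      ] yaw -0.006579191778207865
[(np.float64(0.019711581431621744), np.float64(-0.0038840956866929882)), (np.float64(0.018838326695459477), np.float64(-0.05139021146361449)), (np.float64(-0.018833796828545545), np.float64(-0.006298789905039893))]
marker [[0.39497693 0.26695476 0.007     ]
 [0.39110288 0.13671616 0.007     ]] timer [[0.5307182  0.41756246 0.018     ]] casette [np.float64(0.053099517302837726), np.float64(-0.05878925809639425)]
[[-0.964  0.265 -0.   ]
 [ 0.265  0.964 -0.001]
 [ 0.    -0.001 -1.   ]]
0.145 [0.48847035 0.31908135 0.05      ] 0.583451958957169
-0.145 [0.4865624  0.02908762 0.05      ] 0.48743107990623025
```

Measured sizes check out (366 × 44 mm against 370 × 45). The notch is centred about 28 mm toward -y from ledge_mid. I'll approach ledge_left with the fingers shut.

Call:
carry_out(plan=[[[0, 0, 0, 0, 0, -0.087, 0], [0, 0, 0, 0, 0, -0.087, 0], [0, 0, 0, 0, 0, -0.087, 0], [-24.5, -15, 0, 0, 0, 0, 0], [-24.5, -15, 0, 0, 0, 0, 0], [-24.5, -15, 0, 0, 0, 0, 0], [-24.5, -15, 0, 0, 0, 0, 0], [-24.5, -15, 0, 0, 0, 0, 0], [-24.5, -15, 0, 0, 0, 0, 0], [-24.5, -15, 0, 0, 0, 0, 0], [-24.5, -15, 0, 0, 0, 0, 0], [-24.5, -15, 0, 0, 0, 0, 0], [-24.5, -15, 0, 0, 0, 0, 0], [-24.5, -15, 0, 0, 0, 0, 0], [-24.5, -15, 0, 0, 0, 0, 0], [-24.5, -15, 0, 0, 0, 0, 0], [-24.5, -15, 0, 0, 0, 0, 0], [0, 0, 0, 0, 0, 0, 0]]], squeeze=10)

```text
time_s: 1.6
ee_pos: [0.4901, 0.3153, 0.1822]
eef_rot: [-3.141, -0.0, 3.132]
force: [-0.0, -0.7, -0.4]
grip_width: 0.0003
grip_force: 0.0
```

Call:
carry_out(plan=[[[0, 0, 20, 0, 0, 0, 0], [0, 0, 20, 0, 0, 0, 0], [0, 0, 20, 0, 0, 0, 0], [0, 0, 20, 0, 0, 0, 0], [0, 0, 20, 0, 0, 0, 0], [0, 0, 10, 0, 0, 0, 0], [0, 0, 10, 0, 0, 0, 0], [0, 0, 0, 0, 0, 0, 0], [0, 0, 0, 0, 0, 0, 0]]])

```text
time_s: 2.35
ee_pos: [0.4872, 0.3182, 0.0633]
eef_rot: [3.142, 0.0, 3.135]
force: [0.1, -0.4, 0.0]
grip_width: 0.0007
grip_force: 0.0
```

Run:
```python
from h import *
shot('side','side1'); shot('wrist','wrist1'); o=telemetry.get_obs(); print(o['ee_pos'],o['force'])
i=cv2.imread('pics/side1.png')[160:340,230:420]; j=cv2.imread('pics/wrist1.png')
i=cv2.resize(i,(400,379)); j=cv2.resize(j,(400,300)); j=cv2.copyMakeBorder(j,0,79,0,0,0)
cv2.imwrite('pics/v1.png',np.hstack([i,j]))
```

```text
[0.48756233 0.31838876 0.06405168] [ 0.18259537 -0.02178432  0.75825616]
```

View pics/v1.png

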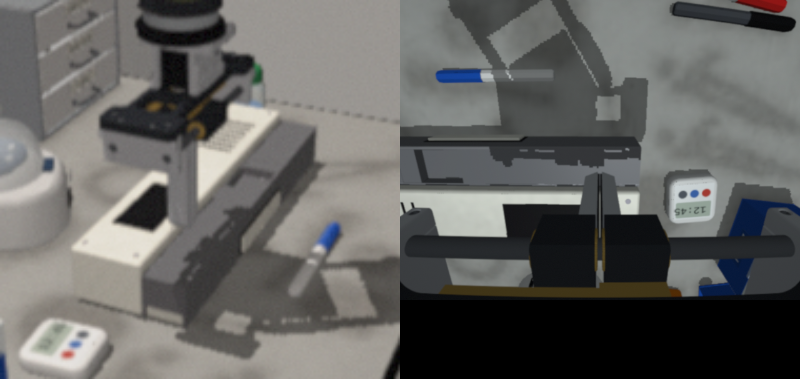

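The left panel shows the fingers over the ledge near its +y end. The right panel shows the tips at about (600,175) over the ledge, with the notch corner to the left at about (418,165). I'll descend gently.

Call:
carry_out(plan=[[[0, 0, 5, 0, 0, 0, 0], [0, 0, 3, 0, 0, 0, 0], [0, 0, 2, 0, 0, 0, 0], [0, 0, 1, 0, 0, 0, 0], [0, 0, 1, 0, 0, 0, 0], [0, 0, 1, 0, 0, 0, 0], [0, 0, 0, 0, 0, 0, 0]]])

```text
time_s: 3.03
ee_pos: [0.4871, 0.318, 0.0498]
eef_rot: [-3.141, -0.0, 3.135]
force: [0.9, -0.1, -0.8]
grip_width: 0.0002
grip_force: 0.0
```

Call:
carry_out(plan=[[[0, 0, 1, 0, 0, 0, 0], [0, 0, 0, 0, 0, 0, 0], [0, 0, 0, 0, 0, 0, 0]]])

```text
time_s: 3.28
ee_pos: [0.4871, 0.318, 0.0489]
eef_rot: [-3.142, -0.0, 3.135]
force: [0.2, 0.2, -0.1]
grip_width: 0.0004
grip_force: 0.0
```

Call:
carry_out(plan=[[[0, 0, 1, 0, 0, 0, 0], [0, 0, 0, 0, 0, 0, 0], [0, 0, 0, 0, 0, 0, 0]]])

```text
time_s: 3.53
ee_pos: [0.4871, 0.318, 0.0479]
eef_rot: [-3.142, -0.0, 3.135]
force: [-0.0, 0.6, 0.3]
grip_width: 0.0008
grip_force: 0.0
```

Call:
carry_out(plan=[[[0, 0, 1, 0, 0, 0, 0], [0, 0, 0, 0, 0, 0, 0], [0, 0, 0, 0, 0, 0, 0]]])

```text
time_s: 3.78
ee_pos: [0.4871, 0.318, 0.0469]
eef_rot: [-3.142, -0.0, 3.135]
force: [0.5, -0.2, 0.7]
grip_width: 0.0003
grip_force: 0.0
```

Call:
carry_out(plan=[[[0, 0, 1, 0, 0, 0, 0], [0, 0, 0, 0, 0, 0, 0], [0, 0, 0, 0, 0, 0, 0]]])

```text
time_s: 4.03
ee_pos: [0.4871, 0.318, 0.0459]
eef_rot: [-3.142, -0.0, 3.135]
force: [0.4, 0.1, -0.2]
grip_width: 0.0008
grip_force: 0.0
```

Run:
```python
from h import *
shot('side','side2'); shot('scene','scene2'); o=telemetry.get_obs(); print(o['ee_pos'],o['force'])
i=cv2.imread('pics/side2.png')[200:330,260:390]; j=cv2.imread('pics/scene2.png')[150:290,200:340]
cv2.imwrite('pics/v2.png',np.hstack([cv2.resize(i,(400,400)),cv2.resize(j,(400,400))]))
```

```text
[0.48709506 0.31806524 0.04595401] [-0.16362182  0.08182608  0.41705808]
```

View pics/v2.png

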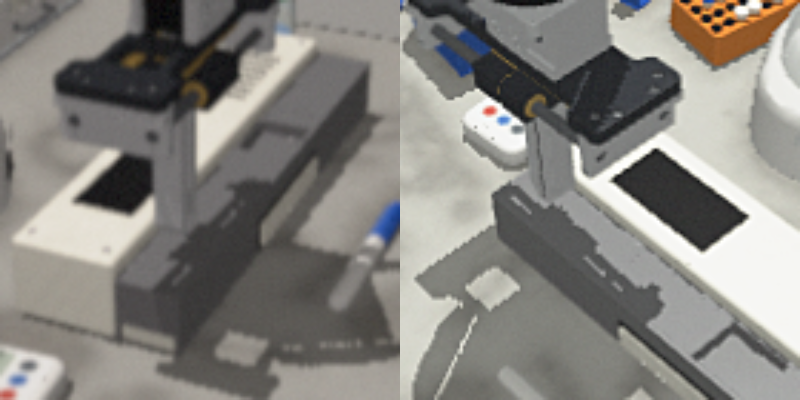

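Both crops show the fingertips over mid-depth of the ledge, about touching: side crop (180,225), scene crop (550,200). I'll keep feeling downward.

Call:
carry_out(plan=[[[0, 0, 1, 0, 0, 0, 0], [0, 0, 0, 0, 0, 0, 0], [0, 0, 0, 0, 0, 0, 0]]])

```text
time_s: 4.38
ee_pos: [0.4871, 0.318, 0.0449]
eef_rot: [-3.141, -0.0, 3.135]
force: [0.1, -0.8, 0.5]
grip_width: 0.0007
grip_force: 0.0
```

Call:
carry_out(plan=[[[0, 0, 1, 0, 0, 0, 0], [0, 0, 0, 0, 0, 0, 0], [0, 0, 0, 0, 0, 0, 0]]])

```text
time_s: 4.63
ee_pos: [0.4871, 0.3181, 0.0439]
eef_rot: [-3.142, -0.0, 3.135]
force: [-0.2, -1.2, -0.2]
grip_width: 0.0006
grip_force: 0.0
```

Call:
carry_out(plan=[[[0, 0, 1, 0, 0, 0, 0], [0, 0, 0, 0, 0, 0, 0], [0, 0, 0, 0, 0, 0, 0]]])

```text
time_s: 4.88
ee_pos: [0.4871, 0.318, 0.0429]
eef_rot: [-3.142, -0.0, 3.135]
force: [-0.1, 0.4, 0.5]
grip_width: 0.0004
grip_force: 0.0
```

Run:
```python
from h import *
o=telemetry.get_obs(); print(o['ee_pos'],o['force'],o['moment'],o['tau'])
c=shot('side','side3'); d=shot('scene','scene3')
def proj(c,p):
    R=Ro.from_euler('xyz',c['rotation']).inv(); 
    return cv2.projectPoints(np.array([p],float),R.as_rotvec(),R.apply(-np.array(c['origin'])),np.array(c['intrinsics']),np.array(c['dist_coeffs'],float))[0].ravel()
ims=[]
for q,n in((c,'side3'),(d,'scene3')):
    i=cv2.imread(f'pics/{n}.png'); u=proj(q,o['ee_pos']); v=proj(q,[o['ee_pos'][0],o['ee_pos'][1],.05]);print(n,u,v)
    x,y=u.astype(int); a=i[y-35:y+25,x-30:x+30]; a=cv2.resize(a,(400,400),interpolation=cv2.INTER_NEAREST)
    for p,col in((u,(0,0,255)),(v,(0,255,0))):
        k=((p-[x-30,y-35]+.5)*400/60).astype(int); cv2.drawMarker(a,tuple(map(int,k)),col,0,10,1)
    ims.append(a)
cv2.imwrite('pics/v3.png',np.hstack(ims))
```

```text
[0.48705093 0.31802559 0.04285841] [-0.14571443  0.44076742  0.4851724 ] [ 0.05876255 -0.0164583  -0.01876693] [-2.28644349e-03 -6.06954145e+01 -3.07956576e+01  2.01045186e-02
  6.03540614e-02 -3.84461930e-05]
side3 [316.19363364 285.78282606] [316.15948762 282.73414376]
scene3 [254.37984032 226.37298668] [254.12764408 223.92151588]
```

View pics/v3.png

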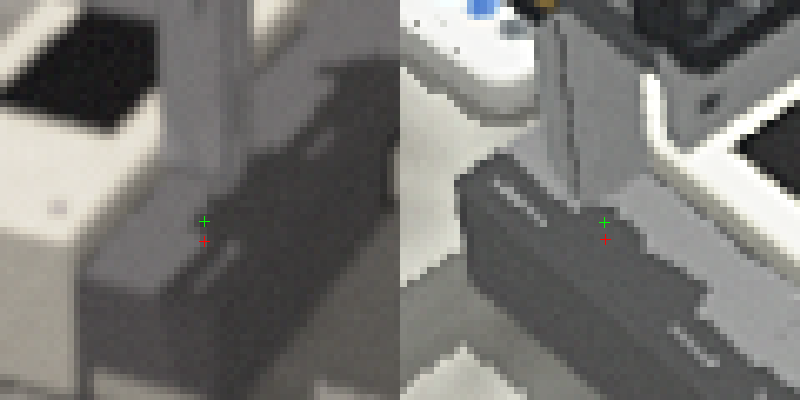

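Run:
```python
from h import *
c=np.load('pics/scene3.npz');d=np.load('pics/side3.npz')
for z in(.043,.05,.055,.06): print(z,'seam(-x face mid)',ray(c,[(250.5,222.2)],z)[0][:2].round(4),'corner(-x,+y)',ray(d,[(319,277.3)],z)[0][:2].round(4))
# reader corners from side view as cross-check, enlarge tip contrast
i=cv2.imread('pics/side3.png')[255:300,290:350].astype(float); j=cv2.imread('pics/scene3.png')[195:240,230:290].astype(float)
f=lambda a:cv2.resize(np.clip((a-50)*1.9,0,255).astype(np.uint8),(400,300),interpolation=cv2.INTER_CUBIC)
k=cv2.imread('pics/side0.png')[190:340,240:400]; k2=cv2.imread('pics/side3.png')[190:340,240:400]
g=lambda a:cv2.resize(np.clip((a.astype(float)-30)*1.5,0,255).astype(np.uint8),(400,300),interpolation=cv2.INTER_CUBIC)
cv2.imwrite('pics/v4.png',np.vstack([np.hstack([f(i),f(j)]),np.hstack([g(k),g(k2)])]))
```

```text
0.043 seam(-x face mid) [0.4887 0.3314] corner(-x,+y) [0.4948 0.2873]
0.05 seam(-x face mid) [0.485  0.3263] corner(-x,+y) [0.4902 0.2975]
0.055 seam(-x face mid) [0.4823 0.3226] corner(-x,+y) [0.4869 0.3047]
0.06 seam(-x face mid) [0.4796 0.319 ] corner(-x,+y) [0.4836 0.312 ]
```

View pics/v4.png

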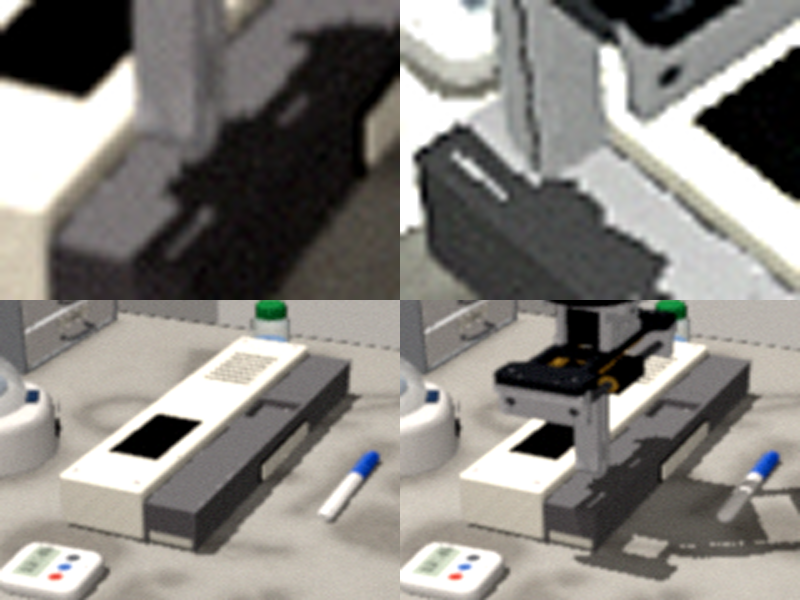

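The crops show a gap. Triangulating the tips puts them near z ≈ 0.06, about 1.5–2 cm above the reported TCP. I'll keep feeling down.

Call:
carry_out(plan=[[[0, 0, 2, 0, 0, 0, 0], [0, 0, 2, 0, 0, 0, 0], [0, 0, 1, 0, 0, 0, 0], [0, 0, 0, 0, 0, 0, 0]]])

```text
time_s: 5.32
ee_pos: [0.4869, 0.318, 0.0375]
eef_rot: [-3.141, -0.001, 3.135]
force: [0.5, -0.6, 0.5]
grip_width: 0.0008
grip_force: 0.0
```

Call:
carry_out(plan=[[[0, 0, 1, 0, 0, 0, 0], [0, 0, 1, 0, 0, 0, 0], [0, 0, 1, 0, 0, 0, 0], [0, 0, 0, 0, 0, 0, 0], [0, 0, 0, 0, 0, 0, 0]]])

```text
time_s: 5.73
ee_pos: [0.4871, 0.318, 0.0349]
eef_rot: [-3.142, -0.0, 3.135]
force: [0.6, -0.6, -0.7]
grip_width: 0.0007
grip_force: 0.0
```

Call:
carry_out(plan=[[[0, 0, 1, 0, 0, 0, 0], [0, 0, 1, 0, 0, 0, 0], [0, 0, 0, 0, 0, 0, 0], [0, 0, 0, 0, 0, 0, 0]]])

```text
time_s: 6.07
ee_pos: [0.487, 0.318, 0.0328]
eef_rot: [-3.142, -0.0, 3.135]
force: [-0.1, -0.3, 0.5]
grip_width: 0.0006
grip_force: 0.0
```

Call:
carry_out(plan=[[[0, 0, 1, 0, 0, 0, 0], [0, 0, 1, 0, 0, 0, 0], [0, 0, 0, 0, 0, 0, 0], [0, 0, 0, 0, 0, 0, 0]]])

```text
time_s: 6.4
ee_pos: [0.4871, 0.318, 0.0309]
eef_rot: [-3.141, -0.0, 3.135]
force: [0.9, 0.0, -0.4]
grip_width: 0.0006
grip_force: 0.0
```

Call:
carry_out(plan=[[[0, 0, 1, 0, 0, 0, 0], [0, 0, 0, 0, 0, 0, 0], [0, 0, 0, 0, 0, 0, 0]]])

```text
time_s: 6.65
ee_pos: [0.4871, 0.318, 0.0299]
eef_rot: [-3.142, -0.0, 3.135]
force: [0.3, -0.1, -0.7]
grip_width: 0.0003
grip_force: 0.0
```

Call:
carry_out(plan=[[[0, 0, 1, 0, 0, 0, 0], [0, 0, 1, 0, 0, 0, 0], [0, 0, 0, 0, 0, 0, 0], [0, 0, 0, 0, 0, 0, 0]]])

```text
time_s: 6.98
ee_pos: [0.4871, 0.318, 0.0279]
eef_rot: [-3.142, -0.0, 3.135]
force: [0.4, 1.3, 0.6]
grip_width: 0.0003
grip_force: 0.0
```

Run:
```python
from h import *
c=shot('side','side4'); d=shot('scene','scene4'); o=telemetry.get_obs(); print(o['ee_pos'],o['force'])
i=cv2.imread('pics/side4.png')[255:300,290:350].astype(float); j=cv2.imread('pics/scene4.png')[195:240,230:290].astype(float)
f=lambda a:cv2.resize(np.clip((a-50)*1.9,0,255).astype(np.uint8),(400,300),interpolation=cv2.INTER_CUBIC)
cv2.imwrite('pics/v5.png',np.hstack([f(i),f(j)]))
```

```text
[0.48706923 0.31803805 0.02790098] [-0.46831559 -0.60031183  0.1483462 ]
```

View pics/v5.png

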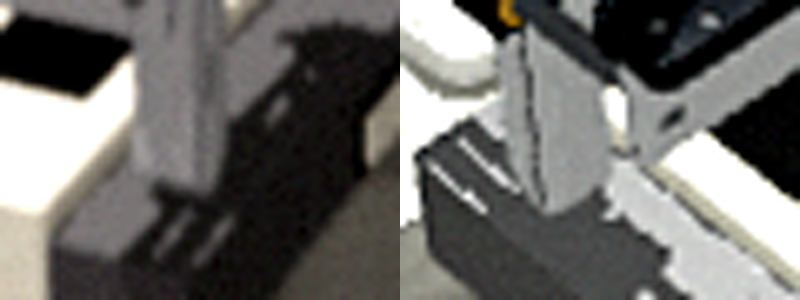

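Tips are at seam bottom (541,210) in the right crop and corner (213,190) in the left crop, just about at the surface. I'll compute their height.

Run:
```python
from h import *
c=np.load('pics/scene4.npz');d=np.load('pics/side4.npz')
for z in(.028,.04,.045,.05,.055,.06): print(z,ray(c,[(251.15,226.5)],z)[0][:2].round(4),'corner exp .479 .3305',ray(d,[(322,283.5)],z)[0][:2].round(4))
```

```text
0.028 [0.4902 0.3328] corner exp .479 .3305 [0.4893 0.2849]
0.04 [0.4839 0.3242] corner exp .479 .3305 [0.4817 0.3018]
0.045 [0.4813 0.3206] corner exp .479 .3305 [0.4786 0.3089]
0.05 [0.4786 0.3171] corner exp .479 .3305 [0.4754 0.3159]
0.055 [0.476  0.3135] corner exp .479 .3305 [0.4722 0.323 ]
0.06 [0.4734 0.3099] corner exp .479 .3305 [0.4691 0.3301]
```

Call:
carry_out(plan=[[[0, 0, 1, 0, 0, 0, 0], [0, 0, 0, 0, 0, 0, 0], [0, 0, 0, 0, 0, 0, 0]]])

```text
time_s: 7.33
ee_pos: [0.4872, 0.3181, 0.0278]
eef_rot: [3.141, 0.0, 3.135]
force: [-4.6, -2.6, 9.7]
grip_width: 0.0003
grip_force: 4.8
```

Contact on the ledge at 9.7 N. I'll hold, then slide toward the middle.

Call:
carry_out(plan=[[[0, 0, 0, 0, 0, 0, 0], [0, 0, 0, 0, 0, 0, 0], [0, -3, 0, 0, 0, 0, 0], [0, -5, 0, 0, 0, 0, 0], [0, -5, 0, 0, 0, 0, 0], [0, -6, 0, 0, 0, 0, 0], [0, -6, 0, 0, 0, 0, 0], [0, -6, 0, 0, 0, 0, 0], [0, -6, 0, 0, 0, 0, 0], [0, -6, 0, 0, 0, 0, 0], [0, -6, 0, 0, 0, 0, 0], [0, -6, 0, 0, 0, 0, 0], [0, -6, 0, 0, 0, 0, 0], [0, -6, 0, 0, 0, 0, 0], [0, -6, 0, 0, 0, 0, 0], [0, -6, 0, 0, 0, 0, 0], [0, -5, 0, 0, 0, 0, 0]]])

```text
time_s: 8.75
ee_pos: [0.4871, 0.2342, 0.0276]
eef_rot: [3.14, 0.002, 3.135]
force: [0.5, 4.4, 5.7]
grip_width: 0.0007
grip_force: 2.9
```

Call:
carry_out(plan=[[[0, -5, 0, 0, 0, 0, 0], [0, -5, 0, 0, 0, 0, 0], [0, -5, 0, 0, 0, 0, 0], [0, -5, 0, 0, 0, 0, 0], [0, -5, 0, 0, 0, 0, 0], [0, -5, 0, 0, 0, 0, 0], [0, -5, 0, 0, 0, 0, 0], [0, -5, 0, 0, 0, 0, 0], [0, -5, 0, 0, 0, 0, 0]]])

```text
time_s: 9.5
ee_pos: [0.4867, 0.1893, 0.0276]
eef_rot: [3.14, 0.001, 3.135]
force: [0.2, 4.7, 6.1]
grip_width: 0.0003
grip_force: 3.1
```

Steady contact. I'll slide on until the force drops, which should be the notch.

Call:
carry_out(plan=[[[0, -5, 0, 0, 0, 0, 0], [0, -5, 0, 0, 0, 0, 0], [0, -5, 0, 0, 0, 0, 0], [0, -5, 0, 0, 0, 0, 0], [0, -5, 0, 0, 0, 0, 0], [0, 0, 0, 0, 0, 0, 0]]])

```text
time_s: 10.0
ee_pos: [0.4858, 0.1632, 0.0268]
eef_rot: [-3.141, -0.001, 3.134]
force: [0.1, -0.6, 0.0]
grip_width: 0.0006
grip_force: 0.0
```

The force dropped at y ≈ 0.163, so the tip is in the notch. I'll centre at y ≈ 0.146 and descend to the tongue.

Call:
carry_out(plan=[[[0, -5, 0, 0, 0, 0, 0], [0, -5, 0, 0, 0, 0, 0], [-1, -5, 0, 0, 0, 0, 0], [0, -2, 0, 0, 0, 0, 0], [0, 0, 2, 0, 0, 0, 0], [0, 0, 2, 0, 0, 0, 0], [0, 0, 2, 0, 0, 0, 0], [0, 0, 0, 0, 0, 0, 0]]])

```text
time_s: 10.67
ee_pos: [0.4867, 0.1472, 0.0204]
eef_rot: [-3.141, -0.001, 3.135]
force: [0.2, 0.0, 0.1]
grip_width: 0.0005
grip_force: 0.0
```

Call:
carry_out(plan=[[[0, 0, 1, 0, 0, 0, 0], [0, 0, 1, 0, 0, 0, 0], [0, 0, 1, 0, 0, 0, 0], [0, 0, 1, 0, 0, 0, 0], [0, 0, 1, 0, 0, 0, 0], [0, 0, 1, 0, 0, 0, 0], [0, 0, 0.5, 0, 0, 0, 0], [0, 0, 0, 0, 0, 0, 0]]])

```text
time_s: 11.33
ee_pos: [0.4869, 0.147, 0.0143]
eef_rot: [-3.142, -0.0, 3.135]
force: [-1.1, -1.6, 0.1]
grip_width: 0.0006
grip_force: 0.0
```

Call:
carry_out(plan=[[[0, 0, 1, 0, 0, 0, 0], [0, 0, 1, 0, 0, 0, 0], [0, 0, 1, 0, 0, 0, 0], [0, 0, 0, 0, 0, 0, 0], [0, 0, 0, 0, 0, 0, 0], [0, 0, 0, 0, 0, 0, 0]]])

```text
time_s: 11.83
ee_pos: [0.4871, 0.147, 0.0126]
eef_rot: [3.142, 0.001, 3.135]
force: [-8.2, -1.4, 18.0]
grip_width: 0.0003
grip_force: 9.3
```

It hit the stop 15 mm below the ledge at 18 N. I'll hold briefly, then retreat straight up.

Call:
carry_out(plan=[[[0, 0, 0, 0, 0, 0, 0], [0, 0, 0, 0, 0, 0, 0], [0, 0, -3, 0, 0, 0, 0], [0, 0, -5, 0, 0, 0, 0], [0, 0, -10, 0, 0, 0, 0], [0, 0, -15, 0, 0, 0, 0], [0, 0, -20, 0, 0, 0, 0], [0, 0, -20, 0, 0, 0, 0], [0, 0, -20, 0, 0, 0, 0], [0, 0, -20, 0, 0, 0, 0], [0, 0, -20, 0, 0, 0, 0], [0, 0, 0, 0, 0, 0, 0], [0, 0, 0, 0, 0, 0, 0], [0, 0, 0, 0, 0, 0, 0]]])

```text
time_s: 13.0
ee_pos: [0.4866, 0.1469, 0.1439]
eef_rot: [-3.141, -0.001, 3.135]
force: [0.2, 0.1, 0.4]
grip_width: 0.0005
grip_force: 0.0
```

Run:
```python
from h import *
shot('scene','scene5');shot('side','side5')
i=cv2.imread('pics/scene5.png')[170:370,210:480]; j=cv2.imread('pics/side5.png')[180:360,230:410]
cv2.imwrite('pics/v6.png',np.hstack([cv2.resize(i,(440,326)),cv2.resize(j,(326,326))]))
```

```text
(no output)
```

View pics/v6.png

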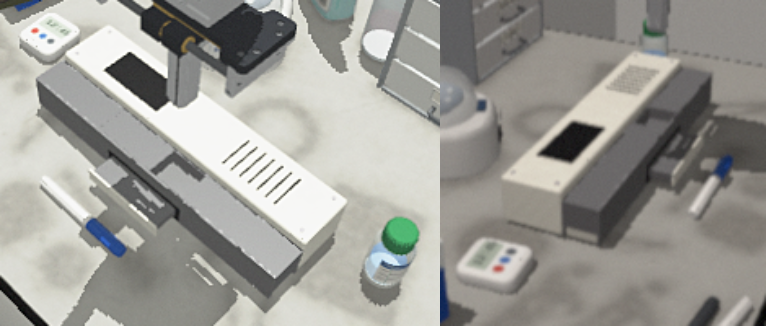

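The cassette stands well out at the front (about (135,195) in the left crop). The bottle, timer and marker look undisturbed and the hand is clear.

```bash
python3 -c "
from station import ctrl; print(ctrl.hand_in())"
```

```text
the job is handed in; nothing more can be done
None
```

The job is handed in: the fingertip slid from the ledge's +y end to the notch and pressed the tongue to its stop, the last pictures show the cassette out with the bottle, timer and marker apparently unmoved, and the hand is clear (the hand-in gave no verdict).

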